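Re-rack the stoppered vials for the return series

TASK

Move the four closed glass vials from the full rack to the empty rack in reverse order, one to a pocket: the one nearest the black knob in the full rack goes into the pocket farthest from the black knob in the empty rack, the next into the next pocket, and so on, so that the one farthest from the knob ends up nearest to it. Set each one down gently, without dropping it or tipping it over, and leave all four standing upright on the pocket floors.

Things in the scene. Friction and masses are not known exactly. Their poses are not given: they have to be found in the camera images.
- full_rack: The full rack: aluminium plate 68 x 254 x 10 mm, fixed, carrying four grey inserts in a row along its own y axis, at y = +93, +31, -31, -93 mm (x = 0). A black knob (16 mm across, top 30 mm above the bench) stands on a tab at y = +139 mm. Origin: centre of its underside, z up. It lies left or right of the bench's middle, y axis within 20 degrees of world y.
- empty_rack: The empty rack: white tray 68 x 254 mm, 20 mm high, fixed; four square pockets, 56 mm inside, in a row along its own y axis, centres at x = 0, y = +93, +31, -31, -93 mm; floors 8 mm above its underside, walls 6 mm thick. Black knob (16 mm across, top 28 mm up) on a tab at y = +139 mm. Origin: centre of its underside, z up. On the other side, y axis within 20 degrees of world y.
- tube_vial: Slim straight amber glass vial, 28 mm in diameter, 80 mm tall with its white screw cap (cap 29 mm across, from 62 mm up), about 50 g. Its origin is at the centre of its underside, z up; it starts upright in the square insert, within a few mm of that insert's centre.
- squat_jar: Short wide amber glass jar, 38 mm in diameter, 58 mm tall with its white lid (39 mm across, from 40 mm up), about 80 g. Its origin is at the centre of its underside, z up; it starts upright in the hexagonal insert, within a few mm of that insert's centre.
- dropper_bottle: Amber glass dropper bottle: straight body 32 mm in diameter up to 44 mm, white collar 20 mm across from 50 to 62 mm, dark rubber bulb 12 mm across to the top at 78 mm; about 60 g. Its origin is at the centre of its underside, z up; it starts upright in the round insert, within a few mm of that insert's centre.
- cone_flask: Conical amber glass flask: foot 38 mm in diameter, narrowing to a straight neck 20 mm in diameter from 46 to 74 mm, white stopper 23 mm across to the top at 80 mm; about 60 g. Its origin is at the centre of its underside, z up; it starts upright in the channel insert, within a few mm of that insert's centre.
- insert_square: Grey square cup, fixed on the full rack, where it stays; 56 mm across its flats, 14 mm high over all; floor 5 mm thick, 48 mm wide inside, walled on four sides. Origin: centre of its underside. It is the start place of the tube vial in every start; the place along the rack changes.
- insert_hex: Grey hexagonal cup, fixed on the full rack, where it stays; 56 mm across its flats, 14 mm high over all; floor 5 mm thick, 48 mm wide inside, walled on six sides. Origin: centre of its underside. It is the start place of the squat jar in every start; the place along the rack changes.
- insert_round: Grey round cup, fixed on the full rack, where it stays; 56 mm across its flats, 14 mm high over all; floor 5 mm thick, 48 mm wide inside, with a round wall. Origin: centre of its underside. It is the start place of the dropper bottle in every start; the place along the rack changes.
- insert_channel: Grey square cup open on its two sides across the rack, fixed on the full rack, where it stays; 56 mm across its flats, 14 mm high over all; floor 5 mm thick, 48 mm wide inside, walled only towards its neighbours in the row. Origin: centre of its underside. It is the start place of the conical flask in every start; the place along the rack changes.

How it is judged:
By the outcome, as a careful person would: the job done as asked, in the order asked, and still so for the second after the job is handed in, with the robot touching nothing.
It also fails if it takes over 112 s, if anything falls off the work surface, if the arm or the gripper's body presses on something with over 40 N, if the wrist force passes 120 N, or if a joint passes its speed limit or range.

ROBOT

A 6-joint arm with a two-finger parallel gripper is mounted at the origin on the work surface. World frame = base frame: x ahead of the robot, y to its left, z up, the work surface at z = 0. Lengths are in mm, angles in rad, forces in N, time in s.
With the tool pointing down it reaches from about 350 to 775 mm from the base axis. Payload 7.3 kg.
Tool frame: the origin (TCP) lies on the centre line of the jaws, within the pads' length; the fingertips stand 22 mm ahead of it and the grasp point (between the pads) lies 3 mm ahead of it; z points along the fingers, y is the direction in which the jaws open and shut (so a half turn about z gives the same grasp; the last joint's range is limited). The gripper opens to 92 mm and grips with 3 to 60 N. Pads are 19 mm wide; open, the fingers measure 130 mm over their backs; the gripper's body (75 mm by 190 mm) begins 47 mm behind the grasp point.
Start: joints at [1.025, 0.342, 1.524, -0, 1.275, -0.146], TCP at [204.335, 483.622, 248.741] pointing down, gripper open.
Joint ranges: [-2.53, 2.53], [-0.77, 2.02], [0.04, 2.7], [-1, 4.14], [0.28, 2.66], [-3.11, 3.11]. Speed limits (rad/s): [2.57, 2.57, 3.14, 3.14, 3.14, 3.14].

INTERFACE

Orientations are given as [roll, pitch, yaw] about the fixed x, y, z axes, in that order (R = Rz(yaw) Ry(pitch) Rx(roll)).
In Python, from plant import get_obs, capture, bot, spot_in gives the robot as it stands.
- The arm moves only by the shell command python3 -m handwheel 'ROWS' [OPENING]. ROWS is JSON, a list of rows, each a list of 2 entries, a list of its own where there are three numbers: the shift along the world's x, y, z in mm, then the turn, a rotation vector about the world's x, y, z in rad. In form: [[[x, y, z], [wx, wy, wz]], ...]. A call has 1 to 12 rows; each row shifts and turns the commanded pose from where the row before left it; what a row does not reach is not made up. A row lasts 1/8 s, in which the tool goes at most 62.5 mm and 10.7 degrees, less where a joint would pass 70% of its speed; a pose out of reach is approached as far as the arm can. A call is refused whole if a number of a shift passes 62.5 or a number of a turn 0.188, either way. A call with a gripper value outside its range is refused whole. OPENING is the closure, from 0 (fully open) to 1 (shut), set as the call begins (- or left out, the last holds). The fingers move at their own pace and stop on an object; the grip force is fixed at half the most. Time passes only in rows, so rows that do not move let the fingers close. It gives the time, the measured TCP pose, the force and the opening at its end, in the units of the state.
- get_obs(): the state, without advancing time (a new reading comes with each control period).
- capture(name): name is "side" or "top"; returns a dict with "img" (480x640x3 uint8, red, green, blue), "fx", "fy", "cx", "cy" (pixels), "k1" (the pictures are not rectified: a ray, as slopes to the right and down, at radius r is drawn at 1 + k1 r^2 times it, then the intrinsics apply), "cam_to_world" (4x4, takes a point from camera to world coordinates). Camera axes: x right, y up, looking along -z (the intrinsics and any distortion apply to the point x, -y, -z); pixel columns grow to the right and rows downward; lengths in mm; the calibration is good to about 2 mm. A picture is of the moment at which its call begins. There is no depth.
- bot.close_job(): hands the job in, once; it reports no verdict.
Trained networks look in the newest picture that a camera, given by its name, has taken for a name from the list of things; names that differ only in an ending like _2 or _b are one class to them, and where a whole thing is asked for, a point or a joint stands for the part that bears it (a point fixed in the world has none). Each returns a list of dicts, best first, with "score" (0 to 1); they miss things now and then, are a little off and sometimes report something else, mostly with a low value. They report only what shows in the picture. A call takes as long as a camera call.
- spot_in(thing, camera): "xyz" ([x, y, z] in mm, in the coordinates of the camera as it stood for that picture, good to about 4 mm: the middle of the surface that is visible of it).
The state is a dict: "time": time; "joint_positions": joint angles; "dq": joint speeds; "tau": joint torques, N m; "tool_pos": TCP position; "tcp_rot": TCP orientation; "contact_force": force on the tool from outside, world axes, zero at the start; "moment": the same for the moment, N m; "grip_width": finger opening in mm.
Only numpy, scipy, OpenCV 4.12 (cv2) and the standard library are available. Lean on these libraries where they do the work, as an engineer would, in place of code of your own. Each camera call takes 0.05 s, during which the arm holds its last target. There are 200 camera calls.

## Working session

There is one attempt and no reset: what is moved stays moved. The work goes in short steps, Python scripts to look and compute and a shell command to move; the robot and the scene stay as the last step left them, time stands still between calls to the robot, and variables do not carry over. Pictures are saved under pics/ and viewed, about 12 in all and at most 16, crops included, and the job is handed in when it is done.

```bash
ls; mkdir -p pics; cat > h.py <<'E'
import numpy as np, cv2
from plant import get_obs, capture, bot, spot_in
def snap(cam,fn=None):
    c=capture(cam)
    if fn: cv2.imwrite('pics/'+fn,c['img'][:,:,::-1])
    return c
def ray(c,u,v):
    xd=np.array([(u-c['cx'])/c['fx'],(v-c['cy'])/c['fy']]); x=xd.copy()
    for _ in range(20): x=xd/(1+c['k1']*(x@x))
    T=np.array(c['cam_to_world']); return T[:3,3],T[:3,:3]@np.array([x[0],-x[1],-1])
def at_z(c,u,v,z):
    o,d=ray(c,u,v); return o+d*(z-o[2])/d[2]
def proj(c,p):
    T=np.array(c['cam_to_world']); q=T[:3,:3].T@(np.array(p,float)-T[:3,3])
    x=np.array([q[0]/-q[2],-q[1]/-q[2]]); x=x*(1+c['k1']*(x@x))
    return np.array([x[0]*c['fx']+c['cx'],x[1]*c['fy']+c['cy']])
E
python3 - <<'E'
from h import *
o=get_obs(); print({k:np.round(v,3) for k,v in o.items()})
for cam in ['top','side']:
    c=snap(cam,cam+'0.png'); T=np.array(c['cam_to_world']); print(cam,np.round(T,3).tolist(),c['fx'],c['k1'])
    for n in ['tube_vial','squat_jar','dropper_bottle','cone_flask','full_rack','empty_rack','insert_square','insert_hex','insert_round','insert_channel']:
        print(n,[(np.round((T@np.r_[r['xyz'],1])[:3]).tolist(),round(r['score'],2)) for r in spot_in(n,cam)[:2]])
E
```

```text
pics
{'time': np.float64(0.0), 'joint_positions': array([ 1.025,  0.343,  1.525,  0.   ,  1.275, -0.146]), 'dq': array([-0.   ,  0.   ,  0.001, -0.   , -0.002, -0.001]), 'tau': array([ 1.0000e-03, -4.3124e+01, -2.4423e+01,  7.2000e-02,  5.6000e-02,
       -0.0000e+00]), 'tool_pos': array([204.132, 483.297, 248.063]), 'tcp_rot': array([-3.14 , -0.   ,  2.742]), 'contact_force': array([0.089, 0.317, 0.042]), 'moment': array([0.   , 0.086, 0.032]), 'grip_width': np.float64(91.82)}
top [[-0.019, 0.989, -0.147, 408.236], [-1.0, -0.016, 0.017, 18.637], [0.015, 0.147, 0.989, 930.415], [0.0, 0.0, 0.0, 1.0]] 527.6179340078354 -0.02065981121630061
tube_vial [([585.0, -158.0, 91.0], 0.91)]
squat_jar [([584.0, -221.0, 76.0], 0.76)]
dropper_bottle [([583.0, -277.0, 58.0], 0.64), ([569.0, -279.0, 17.0], 0.23)]
cone_flask [([580.0, -96.0, 58.0], 0.7), ([572.0, -214.0, 20.0], 0.35)]
full_rack [([570.0, -175.0, 8.0], 0.97)]
empty_rack [([584.0, 200.0, 10.0], 0.94)]
insert_square [([576.0, -160.0, 14.0], 0.88)]
insert_hex [([570.0, -214.0, 23.0], 0.95)]
insert_round [([572.0, -277.0, 20.0], 0.82)]
insert_channel [([580.0, -98.0, 14.0], 0.67)]
side [[0.886, 0.326, -0.329, 283.237], [-0.463, 0.627, -0.626, -447.307], [0.002, 0.707, 0.707, 554.32], [0.0, 0.0, 0.0, 1.0]] 453.3178847634143 -0.00738549261646276
tube_vial [([579.0, -168.0, 69.0], 0.56), ([573.0, -300.0, 20.0], 0.43)]
squat_jar [([576.0, -238.0, 68.0], 0.96)]
dropper_bottle [([577.0, -292.0, 60.0], 0.76)]
cone_flask [([581.0, -104.0, 53.0], 0.83)]
full_rack [([556.0, -250.0, 7.0], 0.98)]
empty_rack [([577.0, 174.0, 8.0], 0.72)]
insert_square [([575.0, -174.0, 17.0], 0.88)]
insert_hex [([569.0, -237.0, 18.0], 0.58)]
insert_round [([574.0, -303.0, 21.0], 0.69), ([569.0, -106.0, 14.0], 0.48)]
insert_channel [([573.0, -107.0, 16.0], 0.62)]
```

View pics/top0.png

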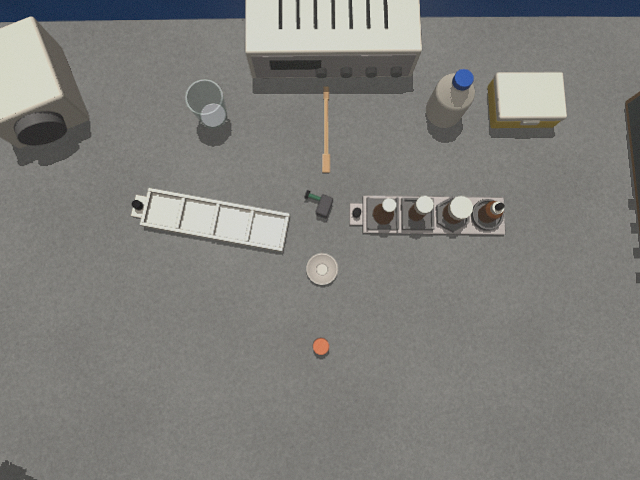

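View pics/side0.png

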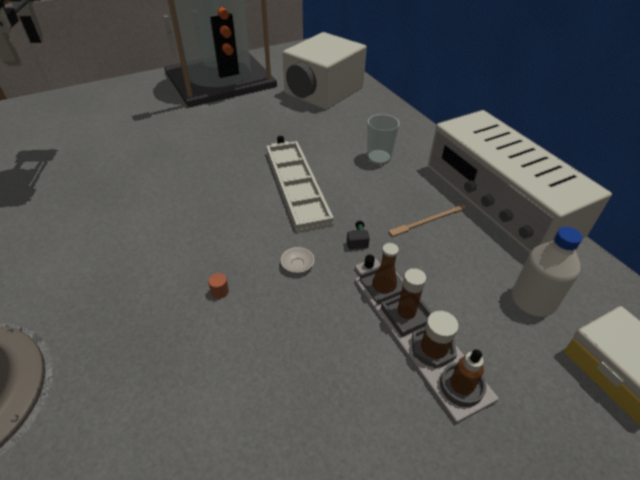

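```bash
python3 - <<'E'
import cv2,numpy as np
i=cv2.imread('pics/top0.png')
a=cv2.resize(i[185:245,348:508],None,fx=5,fy=5,interpolation=cv2.INTER_CUBIC)
b=cv2.resize(i[183:255,130:290],None,fx=5,fy=5,interpolation=cv2.INTER_CUBIC)[:295]
b=cv2.resize(i[185:255,130:290],(800,350)); b=cv2.resize(i[185:245,130:290],None,fx=5,fy=5,interpolation=cv2.INTER_CUBIC)
cv2.imwrite('pics/crop1.png',np.vstack([a,b]))
E
```

```text
(no output)
```

View pics/crop1.png

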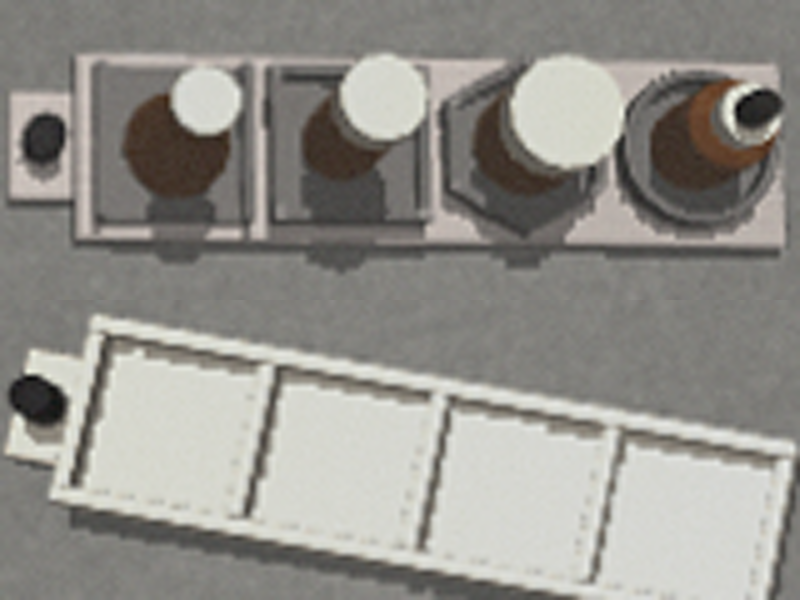

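```bash
cat > m.py <<'E'
from h import *
import sys
c=snap('top')
F=lambda u,v,z: at_z(c,348+(u+.5)/5-.5,185+(v+.5)/5-.5,z)[:2]
E=lambda u,v,z: at_z(c,130+(u+.5)/5-.5,185+(v-300+.5)/5-.5,z)[:2]
tl,tr,bl,br=F(76,54,10),F(782,66,10),F(75,240,10),F(783,247,10)
print('full',np.linalg.norm(tl-tr),np.linalg.norm(tl-bl),'c',(tl+tr+bl+br)/4)
ey=(tl+bl-tr-br);ey/=np.linalg.norm(ey);print(ey)
for k in (93,31,-31,-93): print(k,np.round((tl+tr+bl+br)/4+ey*k,1))
for n,u,v,z in [('cone',206,100,95),('tube',383,97,95),('squat',567,110,73),('drop_bulb',762,101,93),('collar',752,110,77)]: print(n,np.round(F(u,v,z),1))
tl,tr,bl=E(94,316,20),E(795,445,20),E(50,497,20)
ce=(tr+bl)/2; e=(tl-tr)/np.linalg.norm(tl-tr)
print('empty',np.linalg.norm(tl-tr),np.linalg.norm(tl-bl),ce,e)
for k in (93,31,-31,-93): print(k,np.round(ce+e*k,1))
print('knobs',F(45,135,30),E(38,398,28))
E
python3 m.py
```

```text
full 254.3524394589018 67.35406326936929 c [ 583.39981092 -195.93841306]
[0.02917871 0.99957421]
93 [ 586.1 -103. ]
31 [ 584.3 -165. ]
-31 [ 582.5 -226.9]
-93 [ 580.7 -288.9]
cone [ 585.2 -104. ]
tube [ 585.4 -161.6]
squat [ 584.7 -227.8]
drop_bulb [ 582.6 -286.3]
collar [ 582.9 -288.6]
empty 252.04192033598926 66.0245832784236 [580.6306166  192.03217221] [0.19995296 0.9798055 ]
93 [599.2 283.2]
31 [586.8 222.4]
-31 [574.4 161.7]
-93 [562.  100.9]
knobs [587.45109263 -56.87717161] [607.14248833 324.86078645]
```

```bash
python3 -m handwheel '[[[31.75,-49,-4],[0,0,-0.0976]],[[31.75,-49,-4],[0,0,-0.0976]],[[31.75,-49,-4],[0,0,-0.0976]],[[31.75,-49,-4],[0,0,-0.0976]],[[31.75,-49,-4],[0,0,-0.0976]],[[31.75,-49,-4],[0,0,-0.0976]],[[31.75,-49,-4],[0,0,-0.0976]],[[31.75,-49,-4],[0,0,-0.0976]],[[31.75,-49,-4],[0,0,-0.0976]],[[31.75,-49,-4],[0,0,-0.0976]],[[31.75,-49,-4],[0,0,-0.0976]],[[31.75,-49,-4],[0,0,-0.0976]]]' 0; python3 -m handwheel '[[[0,0,0],[0,0,0]],[[0,0,0],[0,0,0]]]'
```

```text
time: 2.65
tool_pos: [586.2, -106.2, 200.7]
tcp_rot: [3.141, -0.0, 1.567]
contact_force: [0.3, 1.6, 1.3]
grip_width: 92.0
time: 2.9
tool_pos: [584.9, -104.1, 200.3]
tcp_rot: [-3.141, -0.001, 1.571]
contact_force: [0.6, 1.0, 0.6]
grip_width: 91.7
```

```bash
python3 -m handwheel '[[[0,0,-25],[0,0,0]],[[0,0,-25],[0,0,0]],[[0,0,-25],[0,0,0]],[[0,0,-25],[0,0,0]],[[0,0,-15],[0,0,0]],[[0,0,-9],[0,0,0]],[[0,0,0],[0,0,0]]]'; python3 - <<'E'
from h import *
c=snap('side'); i=c['img'][180:440,300:560,::-1]; cv2.imwrite('pics/s1.png',cv2.resize(i,None,fx=2.2,fy=2.2,interpolation=cv2.INTER_CUBIC))
E
```

```text
time: 3.78
tool_pos: [585.2, -104.0, 76.7]
tcp_rot: [-3.141, -0.0, 1.571]
contact_force: [0.8, -1.9, -0.9]
grip_width: 91.7
```

View pics/s1.png

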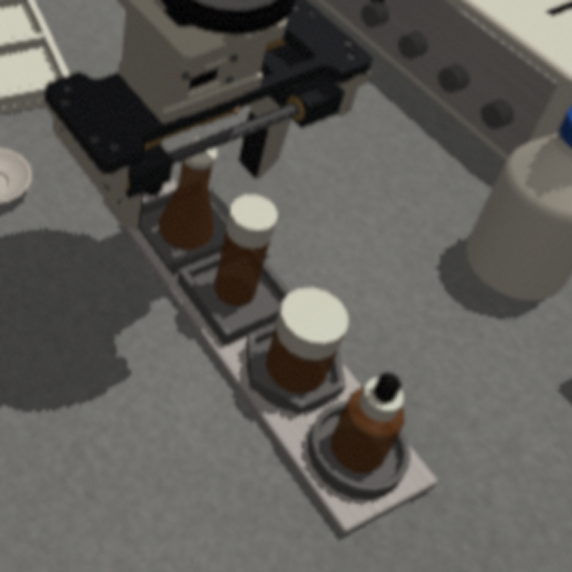

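The flask (neck at ~(198,170) in the crop) stands between the open jaws; the others are untouched. Close and lift.

```bash
python3 -m handwheel '[[[0,0,0],[0,0,0]],[[0,0,0],[0,0,0]],[[0,0,0],[0,0,0]],[[0,0,0],[0,0,0]],[[0,0,0],[0,0,0]],[[0,0,0],[0,0,0]],[[0,0,0],[0,0,0]],[[0,0,0],[0,0,0]]]' 1; python3 -m handwheel '[[[0,0,5],[0,0,0]],[[0,0,10],[0,0,0]],[[0,0,15],[0,0,0]],[[0,0,15],[0,0,0]],[[0,0,15],[0,0,0]],[[0,0,0],[0,0,0]]]'; python3 - <<'E'
from h import *
c=snap('side'); i=c['img'][150:410,300:560,::-1]; cv2.imwrite('pics/s2.png',cv2.resize(i,None,fx=2.2,fy=2.2,interpolation=cv2.INTER_CUBIC))
E
```

```text
time: 4.82
tool_pos: [585.3, -104.4, 76.7]
tcp_rot: [3.142, 0.0, 1.571]
contact_force: [0.0, 0.1, -0.2]
grip_width: 21.5
time: 5.58
tool_pos: [586.2, -104.6, 138.6]
tcp_rot: [3.138, 0.001, 1.571]
contact_force: [0.4, 0.0, -0.1]
grip_width: 21.2
```

View pics/s2.png

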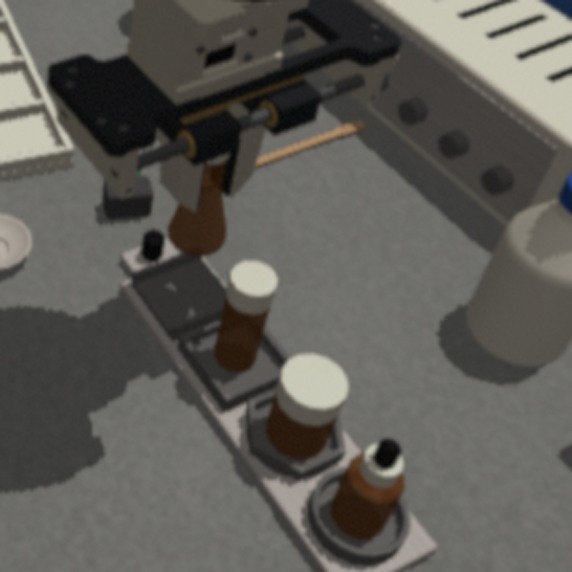

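```bash
python3 -m handwheel '[[[-1.2,10,0],[0,0,0]],[[-2.4,21,0],[0,0,0]],[[-3.5,30,0],[0,0,0]],[[-3.5,30,0],[0,0,0]],[[-3.5,30,0],[0,0,0]],[[-3.5,30,0],[0,0,0]],[[-3.5,30,0],[0,0,0]],[[-1.5,14,0],[0,0,0]],[[-1,9,0],[0,0,0]],[[0,0,0],[0,0,0]],[[0,0,0],[0,0,0]]]'; python3 -m handwheel '[[[0,0,-8],[0,0,0]],[[0,0,-15],[0,0,0]],[[0,0,-12],[0,0,0]],[[0,0,-8],[0,0,0]],[[0,0,0],[0,0,0]]]'; python3 - <<'E'
from h import *
c=snap('side'); i=c['img'][100:360,180:440,::-1]; cv2.imwrite('pics/s3.png',cv2.resize(i,None,fx=2.2,fy=2.2,interpolation=cv2.INTER_CUBIC))
E
```

```text
time: 7.0
tool_pos: [561.9, 98.9, 136.7]
tcp_rot: [3.142, 0.0, 1.57]
contact_force: [0.3, -0.4, -0.1]
grip_width: 21.4
time: 7.62
tool_pos: [561.3, 99.6, 92.8]
tcp_rot: [-3.14, 0.0, 1.571]
contact_force: [-0.2, -0.2, -0.3]
grip_width: 21.5
```

View pics/s3.png

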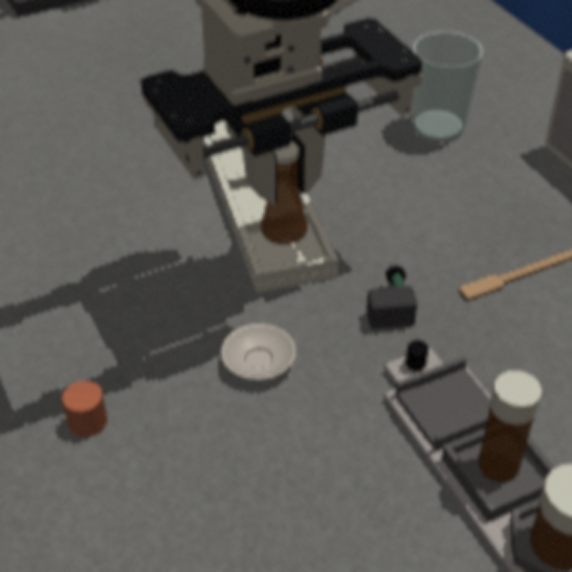

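```bash
python3 -m handwheel '[[[0,0,-8],[0,0,0]],[[0,0,-7],[0,0,0]],[[0,0,-4],[0,0,0]],[[0,0,-2],[0,0,0]],[[0,0,-1],[0,0,0]],[[0,0,-1],[0,0,0]],[[0,0,0],[0,0,0]],[[0,0,0],[0,0,0]]]';python3 -m handwheel '[[[0,0,-1],[0,0,0]],[[0,0,0],[0,0,0]],[[0,0,0],[0,0,0]]]'
```

```text
time: 8.68
tool_pos: [561.8, 99.6, 70.8]
tcp_rot: [3.141, 0.0, 1.571]
contact_force: [0.5, -0.4, -0.3]
grip_width: 21.9
time: 9.05
tool_pos: [561.7, 99.6, 69.7]
tcp_rot: [3.142, 0.0, 1.571]
contact_force: [0.4, 0.7, -0.4]
grip_width: 21.3
```

```bash
python3 -m handwheel '[[[0,0,-0.7],[0,0,0]],[[0,0,0],[0,0,0]],[[0,0,0],[0,0,0]]]'
```

```text
time: 9.43
tool_pos: [561.9, 99.6, 69.6]
tcp_rot: [3.141, -0.0, 1.571]
contact_force: [-0.7, -0.4, 6.2]
grip_width: 21.7
```

```bash
python3 -m handwheel '[[[0,0,0],[0,0,0]],[[0,0,0],[0,0,0]],[[0,0,0],[0,0,0]],[[0,0,0],[0,0,0]],[[0,0,0],[0,0,0]],[[0,0,0],[0,0,0]],[[0,0,10],[0,0,0]],[[0,0,25],[0,0,0]],[[0,0,30],[0,0,0]],[[0,0,30],[0,0,0]],[[0,0,15],[0,0,0]]]' 0
python3 -m handwheel '[[[2.5,-26.5,0],[0,0,0]],[[4,-45,0],[0,0,0]],[[4,-45,0],[0,0,0]],[[4,-45,0],[0,0,0]],[[4,-45,0],[0,0,0]],[[3,-35,0],[0,0,0]],[[2,-20,0],[0,0,0]],[[0,0,0],[0,0,0]],[[0,0,0],[0,0,0]]]'
python3 - <<'E'
from h import *
c=snap('side'); i=c['img'][130:430,240:540,::-1]; cv2.imwrite('pics/s4.png',cv2.resize(i,None,fx=2,fy=2,interpolation=cv2.INTER_CUBIC))
c=snap('top'); T=np.array(c['cam_to_world'])
for n in ['cone_flask','tube_vial']: print(n,[(np.round((T@np.r_[r['xyz'],1])[:3]).tolist(),round(r['score'],2)) for r in spot_in(n,'top')[:2]])
E
```

```text
time: 10.8
tool_pos: [562.4, 99.7, 181.4]
tcp_rot: [3.138, -0.0, 1.571]
contact_force: [-0.2, 0.2, -0.4]
grip_width: 91.5
time: 11.92
tool_pos: [585.1, -160.6, 178.9]
tcp_rot: [-3.141, -0.001, 1.571]
contact_force: [-1.0, -0.9, -0.5]
grip_width: 91.7
cone_flask [([556.0, 99.0, 50.0], 0.92), ([588.0, -106.0, 16.0], 0.62)]
tube_vial []
```

View pics/s4.png

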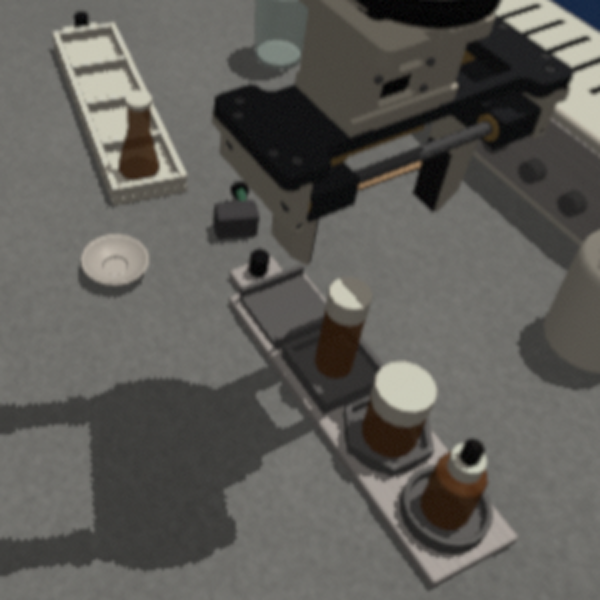

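```bash
python3 -m handwheel '[[[0,-0.5,-25],[0,0,0]],[[0,-0.5,-25],[0,0,0]],[[0,0,-25],[0,0,0]],[[0,0,-25],[0,0,0]],[[0,0,-12],[0,0,0]],[[0,0,-7],[0,0,0]],[[0,0,0],[0,0,0]],[[0,0,0],[0,0,0]]]'
python3 -m handwheel '[[[0,0,0],[0,0,0]],[[0,0,0],[0,0,0]],[[0,0,0],[0,0,0]],[[0,0,0],[0,0,0]],[[0,0,0],[0,0,0]],[[0,0,0],[0,0,0]],[[0,0,0],[0,0,0]],[[0,0,0],[0,0,0]]]' 1; python3 -m handwheel '[[[0,0,5],[0,0,0]],[[0,0,10],[0,0,0]],[[0,0,20],[0,0,0]],[[0,0,25],[0,0,0]],[[0,0,20],[0,0,0]],[[0,0,10],[0,0,0]],[[0,0,5],[0,0,0]],[[0,0,0],[0,0,0]]]'
```

```text
time: 13.12
tool_pos: [585.7, -163.0, 60.9]
tcp_rot: [3.14, 0.001, 1.571]
contact_force: [-0.1, 0.6, -0.4]
grip_width: 92.3
time: 14.12
tool_pos: [585.1, -162.8, 59.9]
tcp_rot: [-3.141, -0.0, 1.571]
contact_force: [-0.2, -0.7, -0.8]
grip_width: 28.0
time: 15.12
tool_pos: [585.1, -162.8, 154.9]
tcp_rot: [-3.141, -0.0, 1.571]
contact_force: [0.4, 0.6, -0.4]
grip_width: 28.0
```

```bash
python3 -m handwheel '[[[-0.5,10,0],[0,0,0]],[[-0.5,20,0],[0,0,0]],[[-1,35,0],[0,0,0]],[[-1.5,40,0],[0,0,0]],[[-1.5,40,0],[0,0,0]],[[-1.5,40,0],[0,0,0]],[[-1.5,40,0],[0,0,0]],[[-1.5,40,0],[0,0,0]],[[-1,30,0],[0,0,0]],[[-0.5,18.5,0],[0,0,0]],[[0,10,0],[0,0,0]],[[0,0,0],[0,0,0]]]'
python3 -m handwheel '[[[0,0,-10],[0,0,0]],[[0,0,-20],[0,0,0]],[[0,0,-20],[0,0,0]],[[0,0,-20],[0,0,0]],[[0,0,-15],[0,0,0]],[[0,0,-8],[0,0,0]],[[0,0,-4],[0,0,0]],[[0,0,-2],[0,0,0]],[[0,0,-1],[0,0,0]],[[0,0,-1],[0,0,0]],[[0,0,0],[0,0,0]]]'
python3 -m handwheel '[[[0,0,-0.8],[0,0,0]],[[0,0,0],[0,0,0]],[[0,0,0],[0,0,0]]]'
```

```text
time: 16.62
tool_pos: [574.1, 160.8, 154.9]
tcp_rot: [-3.142, 0.0, 1.571]
contact_force: [0.1, 0.2, -1.0]
grip_width: 27.8
time: 18.0
tool_pos: [574.3, 160.7, 54.2]
tcp_rot: [3.141, -0.0, 1.571]
contact_force: [-0.4, -0.9, -1.0]
grip_width: 27.9
time: 18.38
tool_pos: [574.3, 160.6, 53.2]
tcp_rot: [3.141, 0.0, 1.571]
contact_force: [-0.6, -0.3, -0.8]
grip_width: 27.6
```

```bash
python3 -m handwheel '[[[0,0,-0.6],[0,0,0]],[[0,0,0],[0,0,0]],[[0,0,0],[0,0,0]]]'
```

```text
time: 18.75
tool_pos: [574.3, 160.6, 52.9]
tcp_rot: [3.141, -0.0, 1.571]
contact_force: [0.1, -1.1, 2.7]
grip_width: 27.9
```

```bash
python3 -m handwheel '[[[0,0,0],[0,0,0]],[[0,0,0],[0,0,0]],[[0,0,0],[0,0,0]],[[0,0,0],[0,0,0]],[[0,0,0],[0,0,0]],[[0,0,0],[0,0,0]],[[0,0,10],[0,0,0]],[[0,0,30],[0,0,0]],[[0,0,35],[0,0,0]],[[0,0,35],[0,0,0]],[[0,0,20],[0,0,0]]]' 0
python3 -m handwheel '[[[0.5,-20,0],[0,0,0]],[[1,-45,0],[0,0,0]],[[1.5,-50,0],[0,0,0]],[[1.5,-50,0],[0,0,0]],[[1.5,-50,0],[0,0,0]],[[1.5,-50,0],[0,0,0]],[[1.3,-50,0],[0,0,0]],[[1,-40,0],[0,0,0]],[[0.5,-23,0],[0,0,0]],[[0,-10,0],[0,0,0]],[[0,0,0],[0,0,0]]]'
python3 - <<'E'
from h import *
c=snap('side'); i=c['img'][130:430,240:540,::-1]; cv2.imwrite('pics/s5.png',cv2.resize(i,None,fx=2,fy=2,interpolation=cv2.INTER_CUBIC))
E
```

```text
time: 20.12
tool_pos: [574.9, 160.7, 185.6]
tcp_rot: [3.138, -0.001, 1.571]
contact_force: [-0.2, -1.1, -0.4]
grip_width: 91.8
time: 21.5
tool_pos: [584.3, -227.1, 182.3]
tcp_rot: [-3.141, -0.001, 1.57]
contact_force: [-0.5, -0.3, -0.4]
grip_width: 92.0
```

View pics/s5.png

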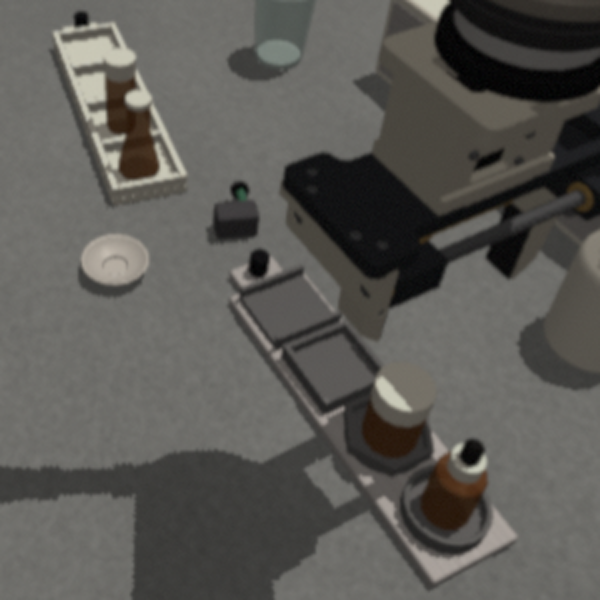

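```bash
python3 -m handwheel '[[[0,0,-25],[0,0,0]],[[0,0,-25],[0,0,0]],[[0,0,-25],[0,0,0]],[[0,0,-25],[0,0,0]],[[0,0,-12],[0,0,0]],[[0,0,-6.6],[0,0,0]],[[0,0,0],[0,0,0]],[[0,0,0],[0,0,0]]]'
python3 -m handwheel '[[[0,0,0],[0,0,0]],[[0,0,0],[0,0,0]],[[0,0,0],[0,0,0]],[[0,0,0],[0,0,0]],[[0,0,0],[0,0,0]],[[0,0,0],[0,0,0]],[[0,0,0],[0,0,0]],[[0,0,0],[0,0,0]]]' 1; python3 -m handwheel '[[[0,0,5],[0,0,0]],[[0,0,10],[0,0,0]],[[0,0,20],[0,0,0]],[[0,0,25],[0,0,0]],[[0,0,20],[0,0,0]],[[0,0,10],[0,0,0]],[[0,0,5],[0,0,0]],[[0,0,0],[0,0,0]]]'
```

```text
time: 22.55
tool_pos: [585.0, -227.6, 65.0]
tcp_rot: [3.14, 0.001, 1.571]
contact_force: [-0.2, -0.3, 0.1]
grip_width: 91.7
time: 23.55
tool_pos: [584.6, -227.4, 64.0]
tcp_rot: [3.141, 0.0, 1.571]
contact_force: [0.0, -0.1, 0.5]
grip_width: 38.2
time: 24.55
tool_pos: [584.4, -227.3, 158.9]
tcp_rot: [-3.141, -0.0, 1.571]
contact_force: [-0.6, 0.3, -1.1]
grip_width: 38.4
```

```bash
python3 -m handwheel '[[[0,12,0],[0,0,0]],[[0,26,0],[0,0,0]],[[0,40,0],[0,0,0]],[[0.5,50,0],[0,0,0]],[[0.5,50,0],[0,0,0]],[[0.5,50,0],[0,0,0]],[[0.5,50,0],[0,0,0]],[[0,50,0],[0,0,0]],[[0,50,0],[0,0,0]],[[0,35,0],[0,0,0]],[[0,24,0],[0,0,0]],[[0,12,0],[0,0,0]]]'
python3 -m handwheel '[[[0,0,0],[0,0,0]],[[0,0,-10],[0,0,0]],[[0,0,-20],[0,0,0]],[[0,0,-20],[0,0,0]],[[0,0,-20],[0,0,0]],[[0,0,-15],[0,0,0]],[[0,0,-8],[0,0,0]],[[0,0,-4],[0,0,0]],[[0,0,-2],[0,0,0]],[[0,0,-1],[0,0,0]],[[0,0,-1],[0,0,0]],[[0,0,0],[0,0,0]]]'
python3 -m handwheel '[[[0,0,-0.8],[0,0,0]],[[0,0,0],[0,0,0]],[[0,0,0],[0,0,0]]]'
```

```text
time: 26.05
tool_pos: [585.6, 223.4, 158.3]
tcp_rot: [-3.14, 0.0, 1.572]
contact_force: [0.5, 0.5, -0.8]
grip_width: 38.5
time: 27.55
tool_pos: [586.6, 221.7, 58.2]
tcp_rot: [3.141, -0.0, 1.571]
contact_force: [0.9, 0.2, -1.0]
grip_width: 38.3
time: 27.92
tool_pos: [586.5, 221.6, 57.2]
tcp_rot: [3.142, -0.0, 1.571]
contact_force: [-0.8, 0.3, -0.9]
grip_width: 38.7
```

```bash
python3 -m handwheel '[[[0,0,-0.5],[0,0,0]],[[0,0,0],[0,0,0]],[[0,0,0],[0,0,0]]]'
```

```text
time: 28.3
tool_pos: [586.6, 221.7, 57.0]
tcp_rot: [3.141, -0.0, 1.571]
contact_force: [-1.2, 0.2, 2.1]
grip_width: 38.3
```

```bash
python3 -m handwheel '[[[0,0,0],[0,0,0]],[[0,0,0],[0,0,0]],[[0,0,0],[0,0,0]],[[0,0,0],[0,0,0]],[[0,0,0],[0,0,0]],[[0,0,0],[0,0,0]],[[0,0,10],[0,0,0]],[[0,0,30],[0,0,0]],[[0,0,35],[0,0,0]],[[0,0,35],[0,0,0]],[[0,0,20],[0,0,0]]]' 0
python3 -m handwheel '[[[0,-25,0],[0,0,0]],[[0,-45,0],[0,0,0]],[[-0.5,-50,0],[0,0,0]],[[-0.5,-50,0],[0,0,0]],[[-0.5,-50,0],[0,0,0]],[[-0.5,-50,0],[0,0,0]],[[-0.5,-50,0],[0,0,0]],[[-0.5,-50,0],[0,0,0]],[[-0.5,-50,0],[0,0,0]],[[-0.5,-45,0],[0,0,0]],[[-0.5,-30,0],[0,0,0]],[[0,-14.6,0],[0,0,0]]]'
python3 -m handwheel '[[[0,0,0],[0,0,0]],[[0,0,0],[0,0,0]]]'
python3 - <<'E'
from h import *
c=snap('side'); i=c['img'][130:430,240:540,::-1]; cv2.imwrite('pics/s6.png',cv2.resize(i,None,fx=2,fy=2,interpolation=cv2.INTER_CUBIC))
E
```

```text
time: 29.68
tool_pos: [587.2, 221.8, 189.8]
tcp_rot: [3.138, -0.001, 1.571]
contact_force: [-0.1, 0.3, 0.2]
grip_width: 91.6
time: 31.18
tool_pos: [581.8, -289.6, 187.3]
tcp_rot: [3.141, 0.0, 1.569]
contact_force: [-0.1, 0.6, -0.5]
grip_width: 91.8
time: 31.42
tool_pos: [582.2, -286.6, 186.9]
tcp_rot: [3.142, -0.001, 1.572]
contact_force: [-0.9, 0.1, 0.2]
grip_width: 92.2
```

View pics/s6.png

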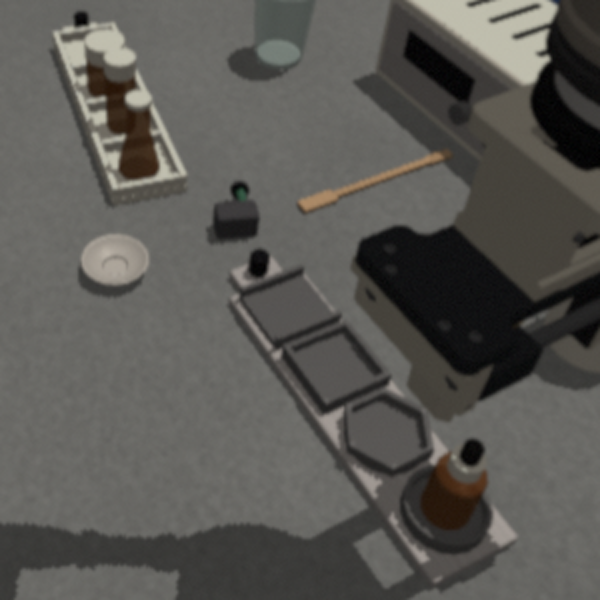

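```bash
python3 -m handwheel '[[[0,0,-25],[0,0,0]],[[0,0,-25],[0,0,0]],[[0,0,-25],[0,0,0]],[[0,0,-25],[0,0,0]],[[0,0,-16],[0,0,0]],[[0,0,-10],[0,0,0]],[[0,0,-5.7],[0,0,0]],[[0,0,0],[0,0,0]],[[0,0,0],[0,0,0]]]'
python3 -m handwheel '[[[0,0,0],[0,0,0]],[[0,0,0],[0,0,0]],[[0,0,0],[0,0,0]],[[0,0,0],[0,0,0]],[[0,0,0],[0,0,0]],[[0,0,0],[0,0,0]],[[0,0,0],[0,0,0]],[[0,0,0],[0,0,0]]]' 1; python3 -m handwheel '[[[0,0,5],[0,0,0]],[[0,0,10],[0,0,0]],[[0,0,20],[0,0,0]],[[0,0,25],[0,0,0]],[[0,0,20],[0,0,0]],[[0,0,10],[0,0,0]],[[0,0,5],[0,0,0]],[[0,0,0],[0,0,0]]]'
```

```text
time: 32.6
tool_pos: [582.4, -288.2, 55.8]
tcp_rot: [3.14, 0.001, 1.571]
contact_force: [0.4, -0.3, 0.1]
grip_width: 91.8
time: 33.6
tool_pos: [582.1, -288.0, 55.1]
tcp_rot: [3.141, 0.0, 1.571]
contact_force: [-0.2, 0.5, 0.4]
grip_width: 31.0
time: 34.6
tool_pos: [581.9, -287.9, 149.9]
tcp_rot: [-3.141, -0.0, 1.571]
contact_force: [-0.2, -0.6, -1.2]
grip_width: 31.2
```

```bash
python3 -m handwheel '[[[0,12,0],[0,0,0]],[[1,26,0],[0,0,0]],[[1,40,0],[0,0,0]],[[1.5,50,0],[0,0,0]],[[1.5,50,0],[0,0,0]],[[1.5,50,0],[0,0,0]],[[1.5,50,0],[0,0,0]],[[1.5,50,0],[0,0,0]],[[1.5,50,0],[0,0,0]],[[1.5,50,0],[0,0,0]],[[1.5,50,0],[0,0,0]],[[1.5,44,0],[0,0,0]]]'
python3 -m handwheel '[[[1,28,0],[0,0,0]],[[0.5,14,0],[0,0,0]],[[0,6,0],[0,0,0]],[[0,0,0],[0,0,0]],[[0,0,0],[0,0,0]]]'
python3 -m handwheel '[[[0,0,-10],[0,0,0]],[[0,0,-20],[0,0,0]],[[0,0,-20],[0,0,0]],[[0,0,-20],[0,0,0]],[[0,0,-15],[0,0,0]],[[0,0,-8],[0,0,0]],[[0,0,-4],[0,0,0]],[[0,0,-2],[0,0,0]],[[0,0,-1],[0,0,0]],[[0,0,-1],[0,0,0]],[[0,0,0],[0,0,0]],[[0,0,0],[0,0,0]]]'
python3 -m handwheel '[[[0,0,-0.6],[0,0,0]],[[0,0,0],[0,0,0]],[[0,0,0],[0,0,0]]]'
```

```text
time: 36.1
tool_pos: [595.8, 237.5, 149.8]
tcp_rot: [-3.141, -0.0, 1.572]
contact_force: [1.4, 0.9, -0.6]
grip_width: 31.1
time: 36.72
tool_pos: [599.2, 281.0, 150.1]
tcp_rot: [-3.142, 0.0, 1.569]
contact_force: [-0.3, -0.2, -0.4]
grip_width: 31.3
time: 38.22
tool_pos: [599.1, 282.0, 49.2]
tcp_rot: [3.141, -0.0, 1.571]
contact_force: [-0.3, 0.9, -0.4]
grip_width: 30.6
time: 38.6
tool_pos: [599.0, 282.0, 48.4]
tcp_rot: [3.141, 0.0, 1.571]
contact_force: [-0.1, 0.2, 0.7]
grip_width: 31.3
```

```bash
python3 -m handwheel '[[[0,0,-0.5],[0,0,0]],[[0,0,0],[0,0,0]],[[0,0,0],[0,0,0]]]'
```

```text
time: 38.98
tool_pos: [599.1, 282.0, 48.0]
tcp_rot: [3.141, -0.0, 1.571]
contact_force: [-0.7, -0.7, -0.5]
grip_width: 30.9
```

```bash
python3 -m handwheel '[[[0,0,-0.4],[0,0,0]],[[0,0,0],[0,0,0]],[[0,0,0],[0,0,0]]]'
```

```text
time: 39.35
tool_pos: [599.1, 282.1, 48.0]
tcp_rot: [3.141, -0.0, 1.571]
contact_force: [-1.6, -0.4, 5.9]
grip_width: 31.1
```

```bash
python3 -m handwheel '[[[0,0,0],[0,0,0]],[[0,0,0],[0,0,0]],[[0,0,0],[0,0,0]],[[0,0,0],[0,0,0]],[[0,0,0],[0,0,0]],[[0,0,0],[0,0,0]],[[0,0,10],[0,0,0]],[[0,0,30],[0,0,0]],[[0,0,35],[0,0,0]],[[0,0,35],[0,0,0]],[[0,0,30],[0,0,0]],[[0,0,20],[0,0,0]]]' 0
python3 -m handwheel '[[[0,-25,0],[0,0,0]],[[0,-45,0],[0,0,0]],[[0,-50,0],[0,0,0]],[[0,-50,0],[0,0,0]],[[0,-50,0],[0,0,0]],[[0,-50,0],[0,0,0]],[[0,-50,0],[0,0,0]],[[0,-30,0],[0,0,0]],[[0,-15,0],[0,0,0]],[[0,0,0],[0,0,0]],[[0,0,0],[0,0,0]]]'
python3 - <<'E'
from h import *
c=snap('top'); a=cv2.resize(c['img'][175:255,125:295,::-1],(680,320),interpolation=cv2.INTER_CUBIC)
c=snap('side'); b=cv2.resize(c['img'][115:245,240:410,::-1],None,fx=4,fy=4,interpolation=cv2.INTER_CUBIC)[:,:][:280*2]
b=cv2.resize(c['img'][120:190+50,230:400,::-1],(397,280),interpolation=cv2.INTER_CUBIC); b=cv2.copyMakeBorder(b,0,0,0,283,0)
cv2.imwrite('pics/f.png',np.vstack([a,b]))
E
```

```text
time: 40.85
tool_pos: [599.4, 282.2, 210.4]
tcp_rot: [3.139, -0.001, 1.571]
contact_force: [0.2, 0.1, -0.4]
grip_width: 92.0
time: 42.22
tool_pos: [598.9, -81.9, 207.4]
tcp_rot: [-3.141, -0.001, 1.572]
contact_force: [-0.0, 0.1, -1.0]
grip_width: 91.9
```

View pics/f.png

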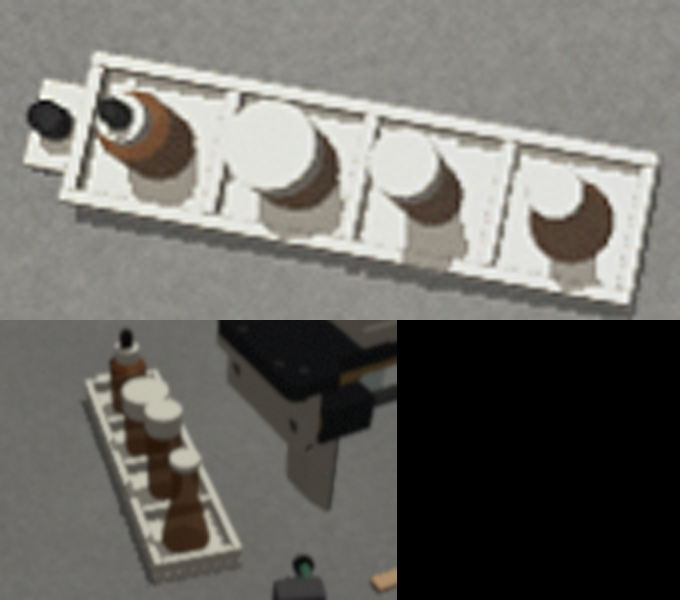

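From the knob outward the pockets hold the dropper (120,130), jar (280,150), tube (415,175) and flask (570,220). All four stand upright on the pocket floors and the gripper is clear. I'm handing in.

```bash
python3 -c "
from plant import bot
print(bot.close_job())"
```

```text
the job is handed in; nothing more can be done
None
```

All four vials are in the empty rack in reverse order, and I handed the job in at about 42 s of the 112 s allowed. From the knob outward the pockets now hold the dropper bottle, squat jar, tube vial and conical flask.

- **Setting down:** I lowered each vial in sub-millimetre steps until the wrist showed light contact (2 to 6 N), then released it.
- **Final check:** The last top and side pictures showed all four upright, one to a pocket and in the right order, with the gripper well clear. I saw nothing else moved.
- **Disagreements:**
  - The empty rack measured 252 mm long in the picture instead of 254 mm, and its knob sat about 3 mm off the fit. Both are well within the pockets' clearance.
  - After the flask was placed, `spot_in` missed the tube vial once. It also gave a weaker second match for the flask at its old place. The pictures settled both.

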